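# Angle the tray puller past the bumper post into its bay

### The job

Put the steel tray puller away in its parking bay on the tiled shelf by pushing it with the fingertips: pivot it by pushing one end and then the other so that the hook end slips in behind the rubber bumper post, and finish with the whole puller inside the bay, lying flush along the back rail. Keep it flat on the shelf, never lifting or tipping it, leave the other things where they are, and move clear at the end.

Things in the scene. Friction and masses are not known exactly. Their poses are not given: they have to be found in the camera images.
- bay: Fixed bay of galvanized rails 6 mm thick, 30 mm high, floored by the shelf (height 0), open towards the robot. Origin: on the shelf at the back rail's inner face, half-way along. x points away from the robot through the back rail, y left along it. Inside: 300 mm long (y -150 to +150 mm); an end rail at each end stands out from x = 0 to -45 mm. Yaw varies up to 0.2 rad. A 3 mm flange lies behind.
- post: Fixed round grey rubber bumper post, diameter 30 mm, 40 mm high, before the bay's mouth. Origin: centre of its foot, in the bay's frame at x about -85 mm, y +40 to +70 mm. 70 mm is free between post and back rail; the gap between the post and the right (-y) end rail is too short for the puller to enter broadside.
- puller: Loose steel tray puller, straight square bar 240 mm long, 22 mm wide, 22 mm high, 0.26 to 0.5 kg, lying flat in front of the bay, right of the post, roughly along the bay's y. Origin: centre of its underside; its y axis runs to the hook end. A small upturned hook rises to 48 mm there; the other end carries a black grip of the same width. It slides when pushed.
- hook_end (a point): Centre of the puller's end face at the hook (+y) end, 120 mm from its middle, 11 mm above its underside, 11 mm inside either long side.
- grip_end (a point): Centre of the puller's other end face (-y, black grip), 120 mm from its middle, 11 mm above its underside.
- sleeve: Bystander: upright white ceramic thermometer sleeve, 30 mm in diameter (foot 38 mm), 90 mm high, left of the bay. Origin: centre of its underside.
- door_handle: Bystander: red plastic door handle lying on its two feet, 110 mm long (its x), 22 mm wide, 36 mm high, left of the puller. Origin: centre of its underside.
- damper: Bystander: galvanized damper plate, 90 by 80 mm, 4 mm thick, with a round hole and a 12 mm high stud, lying flat right of the bay. Origin: centre of its underside.

How it is judged:
By the outcome, as a careful person would: the job done as asked, in the order asked, and still so for the second after the job is handed in, with the robot touching nothing.
It also fails if it takes over 72 s, if anything falls off the work surface, if the arm or the gripper's body presses on something with over 40 N, if the wrist force passes 120 N, or if a joint passes its speed limit or range.

### The arm

A 7-joint arm with a two-finger parallel gripper is mounted at the origin on the work surface. World frame = base frame: x ahead of the robot, y to its left, z up, the work surface at z = 0. Lengths are in mm, angles in rad, forces in N, time in s.
With the tool pointing down it reaches from about 425 to 950 mm from the base axis. Payload 4.7 kg.
Tool frame: the origin (TCP) lies midway between the tips of the shut fingers; the grasp point (between the pads) lies 19 mm behind it; z points along the fingers, y is the line along which they close (so a half turn about z gives the same grasp; the last joint's range is limited). The gripper opens to 87 mm and grips with 3 to 60 N. Pads are 19 mm wide; open, the fingers measure 117 mm over their backs; the gripper's body (75 mm by 190 mm) begins 51 mm behind the grasp point.
Start: joints at [-1.274, 0.469, -0.049, 1.532, 0.024, 1.141, -0.082], TCP at [216.005, 639.524, 222.573] pointing down, gripper open.
Joint ranges: [-2.59, 2.59], [-0.33, 1.99], [-1.39, 1.29], [0.1, 2.45], [-1.04, 4.18], [0.21, 1.99], [-2.66, 2.66]. Speed limits (rad/s): [2.57, 2.57, 3.14, 3.14, 3.14, 3.14, 3.14].

### API

Orientations are given as [roll, pitch, yaw] about the fixed x, y, z axes, in that order (R = Rz(yaw) Ry(pitch) Rx(roll)).
In Python, from workcell import sensors, camera, order gives the robot as it stands. The module is installed in compiled form; this text tells all that it offers.
- The arm moves only by the tool arm_command, never from a script. Its argument "steps" is a list of rows, each a list of 3 entries, a list of its own where there are three numbers: the shift along the tool's x, y, z in m, then the turn, a rotation vector about the tool's x, y, z in degrees, then the finger opening in m, from 0 to 0.087. A call has 1 to 12 rows; each row shifts and turns the commanded pose from where the row before left it, along the tool's axes as they then stand; what a row does not reach is not made up. A row lasts 1/10 s, in which the tool goes at most 50 mm and 8.59 degrees, less where a joint would pass 70% of its speed; a pose out of reach is approached as far as the arm can. A call with a gripper value outside its range is refused whole. The fingers move at their own pace and stop on an object; the grip force is fixed at half the most. Time passes only in rows, so rows that do not move let the fingers close. It gives the time, the measured TCP pose, the force, the opening and the grip force at its end, in the units of the state.
- sensors.get_state(): the state, without advancing time (a new reading comes with each control period).
- camera(name): name is "side" or "top" or "wrist"; returns a dict with "pixels" (400x640x3 uint8, red, green, blue), "depth" (400x640 float32, mm along the optical axis (not along the pixel's ray), 0 where there is no reading), "K" (3x3 intrinsics, pixels), "k1" (the pictures are not rectified: a ray, as slopes to the right and down, at radius r is drawn at 1 + k1 r^2 times it, then the intrinsics apply), "eye" and "orientation" of the camera in the world. Camera axes: x right, y up, looking along -z (the intrinsics and any distortion apply to the point x, -y, -z); pixel columns grow to the right and rows downward; lengths in mm; the calibration is good to about 2 mm. A picture is of the moment at which its call begins.
- order.hand_in(): hands the job in; it is judged then, once.
The state is a dict: "t": time; "q": joint angles; "qd": joint speeds; "effort": joint torques, N m; "ee_pos": TCP position; "orientation": TCP orientation; "ft_force": force on the tool from outside, world axes, zero at the start; "ft_torque": the same for the moment, N m; "grip_width": opening from 0.0 (shut) to 1.0 (fully open); "finger_force": force on a finger pad.
Only numpy, scipy, OpenCV 4.12 (cv2) and the standard library are available. Lean on these libraries where they do the work, as an engineer would, in place of code of your own. Each camera call takes 0.05 s, during which the arm holds its last target. There are 200 camera calls.

## Working session

There is one attempt and no reset: what is moved stays moved. The work goes in short steps, Python scripts to look and compute and a tool call to move; the robot and the scene stay as the last step left them, time stands still between calls to the robot, and variables do not carry over. Pictures are saved under pics/ and viewed, at most 10 in all, crops included, and the job is handed in when it is done.

Besides the shell and the picture viewer there is one more tool, called after "Request:" as name(argument=value, ...) on one line, values as JSON. arm_command: Moves the arm, as the interface text tells. Its arguments: {"type":"object","properties":{"steps":{"type":"array"}},"required":["steps"]}

```bash
mkdir -p pics
cat > h.py <<'E'
import numpy as np,cv2
from workcell import sensors,camera,order
from scipy.spatial.transform import Rotation as Ro
def Rc(c):
    o=np.array(c["orientation"],float)
    return o if o.shape==(3,3) else Ro.from_euler('xyz',o).as_matrix()
def cast(c,uv,h):
    uv=np.array(uv,float).reshape(-1,1,2)
    p=cv2.undistortPoints(uv,np.array(c["K"],float),np.array([c["k1"],0,0,0.]),).reshape(-1,2)
    d=np.c_[p[:,0],-p[:,1],-np.ones(len(p))]@Rc(c).T
    e=np.array(c["eye"],float)
    return e+d*((h-e[2])/d[:,2])[:,None]
def save(c,n): cv2.imwrite('pics/'+n,c["pixels"][:,:,::-1])
E
python3 - <<'E'
from h import *
for n in("top","side"):
    c=camera(n);save(c,n+'0.png');print(n,c["eye"],c["orientation"],c["K"],c["k1"]);np.savez(n+'0.npz',**c)
s=sensors.get_state();print(s)
E
```

```text
top [549.34683876 -26.55593201 932.69192954] [ 7.90531587e-02  3.97017647e-04 -1.54571823e+00] [[384.26474191   0.         316.55891668]
 [  0.         384.26474191 204.2826678 ]
 [  0.           0.           1.        ]] -0.05491972117709437
side [  62.49518927 -699.10086484  609.65358209] [ 0.99651751 -0.00248926 -0.64607834] [[510.65224515   0.         329.50570482]
 [  0.         510.65224515 206.09796114]
 [  0.           0.           1.        ]] -0.06229131794928109
{'t': 0.1, 'q': array([-1.27392768,  0.46937895, -0.04855517,  1.53360436,  0.02410107,
        1.14098294, -0.0823135 ]), 'qd': array([ 0.00042814, -0.00079119, -0.00013491, -0.00212369,  0.00110397,
       -0.00110227, -0.00105078]), 'effort': array([ 1.04210947e-03, -5.09170783e+01, -8.10381467e-02, -2.36830956e+01,
       -6.15801313e-02,  3.43559298e-02,  3.99716032e-05]), 'ee_pos': array([215.86010751, 638.97379795, 221.57934063]), 'orientation': array([-3.13980631e+00,  8.15025752e-05,  2.81580521e+00]), 'ft_force': array([-0.1400338 ,  0.08329917, -0.06695169]), 'ft_torque': array([-0.01382178, -0.04077993, -0.02383379]), 'finger_force': 0.0, 'grip_width': 1.0019952136021721}
```

View pics/top0.png

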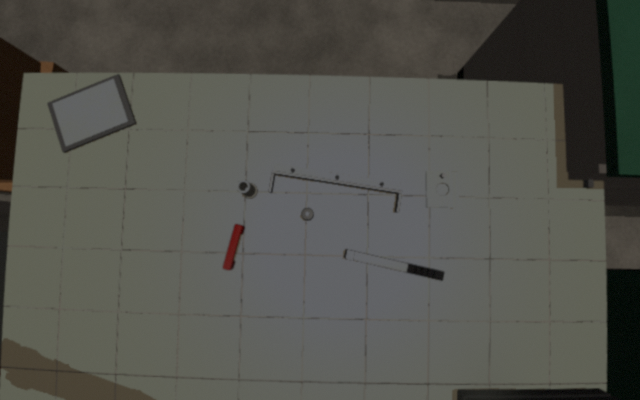

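View pics/side0.png

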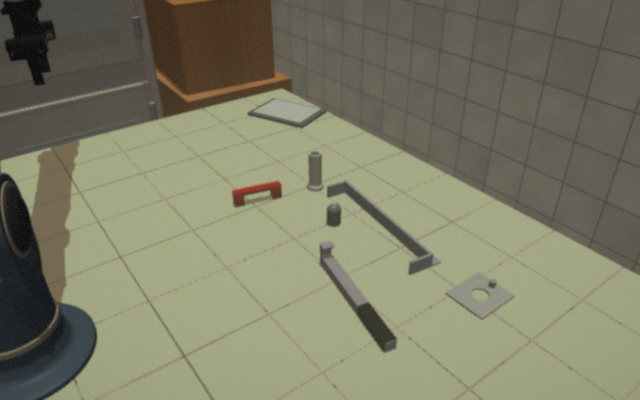

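The top view shows the back rail from about (275,175) to (398,193), the post at (307,214), and the puller from (346,254) at the hook to (443,275) at the grip. The sleeve is at (246,188), the handle at (233,247) and the damper at (441,190). The side view agrees with this layout. Next I'll enlarge the middle of the top view.

Run:
```python
from h import *
c=dict(np.load('top0.npz'))
im=c["pixels"][155:290,255:455,::-1]
im=cv2.resize(im,None,fx=4,fy=4,interpolation=cv2.INTER_CUBIC)
im=cv2.convertScaleAbs(im,alpha=2.0,beta=-20)
cv2.imwrite('pics/crop.png',im)
print(cast(c,[(346,254)],24),cast(c,[(443,275)],24))
```

```text
[[505.82263505 -96.52226695  24.        ]] [[ 461.66813655 -326.40762551   24.        ]]
```

View pics/crop.png

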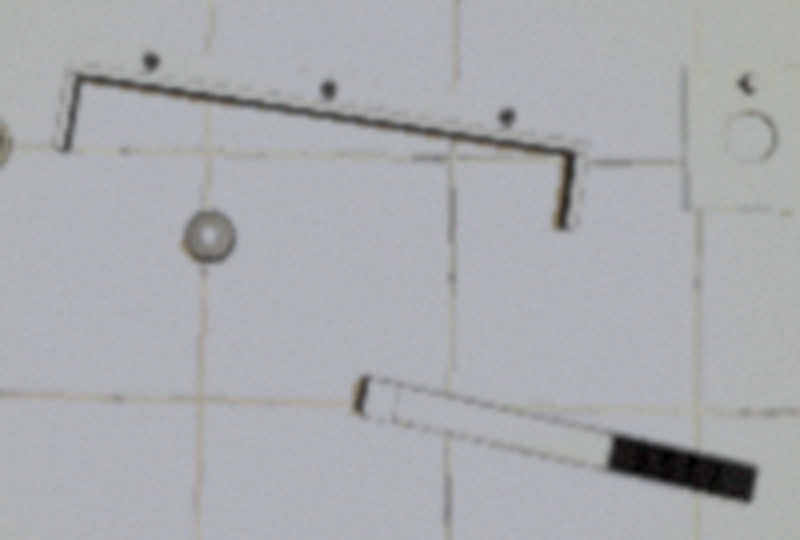

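The crop shows:
- **Rail:** the inner foot runs from (84,81) to (567,156), with end-rail tips at (69,151) and (556,229).
- **Post:** its top is at (209,237).
- **Puller:** the hook end face is dark, at about x 355–370. The grip-end corners are (757,467) and (750,502).

```bash
cat > m.py <<'E'
from h import *
c=dict(np.load('top0.npz'))
f=lambda x,y,h: cast(c,[(254.5+(x+.5)/4,154.5+(y+.5)/4)],h)[0]
A=f(84,82,0);B=f(566,156,0);print("bay",A,B,np.linalg.norm(A-B))
o=(A+B)/2;d=(A-B)/np.linalg.norm(A-B);yaw=np.arctan2(-d[0],d[1]);print("o,yaw",o,yaw)
R=np.array([[np.cos(yaw),-np.sin(yaw)],[np.sin(yaw),np.cos(yaw)]])
tob=lambda p:(p[:2]-o[:2])@R
for n,p in dict(tipL=f(70,151,0),tipR=f(556,229,0),post=f(209,237,40),g1=f(757,467,22),g2=f(750,502,22),h1=f(361,376,0),h2=f(354,412,0),ht1=f(371,378,48),ht2=f(363,416,48)).items(): print(n,p.round(1),"bay",tob(p).round(1))
E
python3 m.py
python3 - <<'E'
from h import *
c=dict(np.load('side0.npz'))
# side check of post top, rail
print(cast(c,[(334,207)],40),cast(c,[(326,247)],48),cast(c,[(391,343)],11))
E
```

```text
bay [692.38197391  77.80246049   0.        ] [ 654.21515462 -218.22532522    0.        ] 298.47806621138506
o,yaw [673.29856427 -70.21143237   0.        ] -0.12822249965880156
tipL [649.7  84.9   0. ] bay [-43.3 150.8]
tipR [ 609.4 -212.5    0. ] bay [ -45.2 -149.3]
post [597.1  -2.5  40. ] bay [-84.2  57.4]
g1 [ 470.  -329.1   22. ] bay [-168.5 -282.8]
g2 [ 449.4 -325.1   22. ] bay [-189.4 -281.4]
h1 [517.5 -95.4   0. ] bay [-151.3  -44.9]
h2 [495.8 -91.6   0. ] bay [-173.3  -43.9]
ht1 [518.2 -97.6  48. ] bay [-150.4  -47. ]
ht2 [496.4 -93.5  48. ] bay [-172.5  -45.7]
[[599.02010968  -5.20582019  40.        ]] [[ 499.47798631 -111.40263621   48.        ]] [[ 463.69673585 -326.01663061   11.        ]]
```

Request:
arm_command(steps=[[[-0.047,-0.0016,0],[0,0,4],0],[[-0.047,-0.0016,0],[0,0,4],0],[[-0.047,-0.0016,0],[0,0,4],0],[[-0.047,-0.0016,0],[0,0,4],0],[[-0.047,-0.0016,0],[0,0,4],0],[[-0.047,-0.0016,0],[0,0,4],0],[[-0.047,-0.0016,0],[0,0,4],0],[[-0.047,-0.0016,0],[0,0,4],0],[[-0.047,-0.0016,0],[0,0,4],0],[[-0.047,-0.0016,0],[0,0,4],0],[[-0.047,-0.0016,0],[0,0,4],0],[[-0.047,-0.0016,0],[0,0,4],0]])

```text
t: 1.3
ee_pos: [620.0, 266.7, 222.0]
orientation: [-3.141, 0.0, 1.975]
ft_force: [0.8, 0.9, 0.3]
grip_width: 0.033
finger_force: 0.0
```

Request:
arm_command(steps=[[[-0.047,-0.0016,0],[0,0,4],0],[[-0.047,-0.0016,0],[0,0,4],0],[[-0.047,-0.0016,0],[0,0,4],0],[[-0.047,-0.0016,0],[0,0,4],0],[[-0.047,-0.0016,0],[0,0,4],0],[[-0.047,-0.0016,0],[0,0,4],0],[[-0.047,-0.0016,0],[0,0,4],0],[[-0.035,-0.001,0],[0,0,3],0],[[0,-0.04,0],[0,0,0],0],[[0,-0.04,0],[0,0,0],0],[[0,-0.04,0],[0,0,0],0],[[0,0,0],[0,0,0],0]])

```text
t: 2.5
ee_pos: [544.0, -71.7, 221.4]
orientation: [-3.135, -0.002, 1.436]
ft_force: [-0.1, -0.0, 0.4]
grip_width: 0.003
finger_force: 0.0
```

```bash
cat >> h.py <<'E'
O=np.array([673.3,-70.2]);Y=-0.128
RB=np.array([[np.cos(Y),-np.sin(Y)],[np.sin(Y),np.cos(Y)]])
tob=lambda p:(np.array(p)[...,:2]-O)@RB
tow=lambda b:O+RB@np.array(b)
def st():
    s=sensors.get_state();print("t",round(s["t"],2),"tcp",s["ee_pos"].round(1),"bay",tob(s["ee_pos"]).round(1),"rpy",s["orientation"].round(3),"F",s["ft_force"].round(1),"q",s["q"].round(2))
E
python3 -c "
from h import *
st()"
```

```text
t 2.5 tcp [544.  -71.7 221.4] bay [-128.1  -18. ] rpy [-3.135e+00 -2.000e-03  1.436e+00] F [-0.1 -0.   0.4] q [-0.32  0.28  0.46  1.85 -0.15  1.05  0.07]
```

Request:
arm_command(steps=[[[-0.021,-0.042,0],[0,0,0],0],[[-0.021,-0.042,0],[0,0,0],0],[[0,0,0.04],[0,0,0],0],[[0,0,0.04],[0,0,0],0],[[0,0,0.04],[0,0,0],0],[[0,0,0.04],[0,0,0],0],[[0,0,0.03],[0,0,0],0],[[0,0,0.014],[0,0,0],0],[[0,0,0.008],[0,0,0],0],[[0,0,0],[0,0,0],0]])

```text
t: 3.5
ee_pos: [460.8, -102.5, 9.7]
orientation: [-3.14, 0.0, 1.437]
ft_force: [0.2, 0.6, 0.1]
grip_width: 0.006
finger_force: 0.0
```

```bash
python3 -c "
from h import *
st()
c=camera('top');save(c,'top1.png')
cv2.imwrite('pics/crop1.png',cv2.convertScaleAbs(cv2.resize(c['pixels'][155:290,255:455,::-1],None,fx=4,fy=4,interpolation=2),alpha=2,beta=-20))"
```

```text
t 3.5 tcp [ 460.8 -102.5    9.7] bay [-206.6  -59.1] rpy [-3.14   0.     1.437] F [0.2 0.6 0.1] q [-0.16  0.48  0.36  2.2  -0.34  0.52  0.33]
```

View pics/crop1.png

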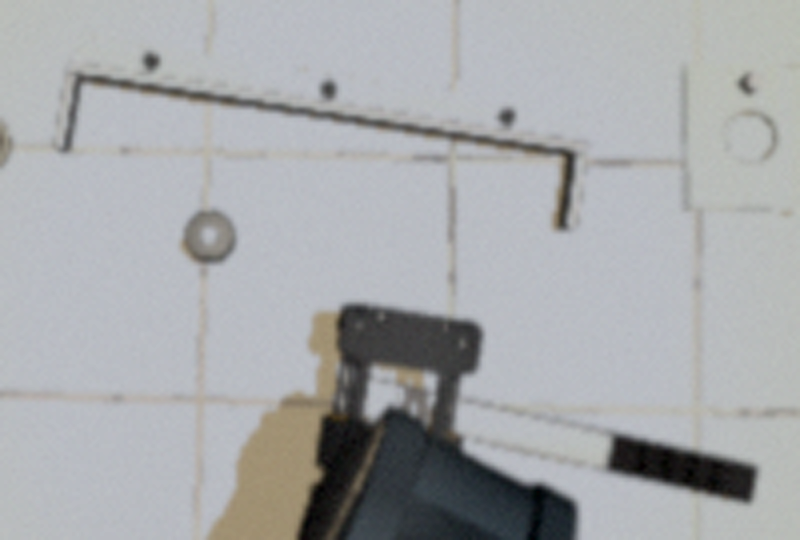

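The gripper stands clear behind the hook end and hides the hook; the puller and grip haven't moved. Now I'll push the hook end.

Request:
arm_command(steps=[[[0,0.006,0],[0,0,0],0],[[0,0.006,0],[0,0,0],0],[[0,0.006,0],[0,0,0],0],[[0,0.006,0],[0,0,0],0],[[0,0.006,0],[0,0,0],0],[[0,0.006,0],[0,0,0],0],[[0,0.006,0],[0,0,0],0],[[0,0.006,0],[0,0,0],0],[[0,0.006,0],[0,0,0],0],[[0,0.006,0],[0,0,0],0],[[0,0.006,0],[0,0,0],0],[[0,0.006,0],[0,0,0],0]])

```text
t: 4.75
ee_pos: [532.7, -112.1, 10.4]
orientation: [-3.141, 0.0, 1.437]
ft_force: [-0.9, -0.3, 0.5]
grip_width: 0.006
finger_force: 0.4
```

```bash
cat >> h.py <<'E'
def grip(c):
    """bar pose in bay from black grip's top face (64ish x 22) + end"""
    p=c["pixels"].astype(int);m=((p.max(2)<45)).astype(np.uint8)
    n,l,s,ce=cv2.connectedComponentsWithStats(m)
    out=[]
    for i in range(1,n):
        if 80<s[i][4]<900:
            w=cast(c,[ce[i]],22)[0];b=tob(w)
            if -330<b[0]<20 and -330<b[1]<0:
                ys,xs=np.where(l==i)
                q=tob(cast(c,np.c_[xs,ys],22)).astype(np.float32)
                r=cv2.minAreaRect(q);bx=cv2.boxPoints(r)
                print("blob",s[i][4],b.round(1),"size",np.round(r[1],1),"corners",bx.round(1).tolist())
E
python3 -c "
from h import *
st()
grip(dict(np.load('top0.npz')))
c=camera('top');save(c,'top2.png');grip(c)
c=camera('side');save(c,'side2.png')
"
```

```text
t 4.75 tcp [ 532.7 -112.1   10.4] bay [-134.1  -59.5] rpy [-3.141  0.     1.437] F [-0.9 -0.3  0.5] q [-0.15  0.56  0.36  2.03 -0.34  0.6   0.31]
blob 300 [-175.8 -238.5] size [85. 20.] corners [[-189.6999969482422, -279.8999938964844], [-169.8000030517578, -281.79998779296875], [-161.8000030517578, -197.1999969482422], [-181.6999969482422, -195.3000030517578]]
blob 306 [-182.6 -228.6] size [84.1 20.3] corners [[-208.89999389648438, -263.1000061035156], [-190.3000030517578, -271.29998779296875], [-156.39999389648438, -194.3000030517578], [-175.0, -186.1999969482422]]
```

View pics/side2.png

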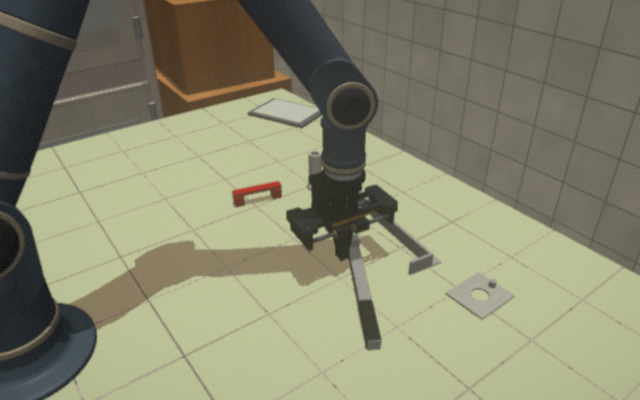

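The side view shows the fingertips behind the hook at (352,240). The bar is pivoted and flat, with the grip end at (373,343).

Request:
arm_command(steps=[[[0,0.006,0],[0,0,0],0],[[0,0.006,0],[0,0,0],0],[[0,0.006,0],[0,0,0],0],[[0,0.006,0],[0,0,0],0],[[0,0.006,0],[0,0,0],0],[[0,0.006,0],[0,0,0],0],[[0,0,0],[0,0,0],0],[[0,-0.03,0],[0,0,0],0],[[0,-0.04,0],[0,0,0],0],[[0,-0.04,-0.04],[0,0,0],0],[[0,0,-0.04],[0,0,0],0],[[0,0,0],[0,0,0],0]])

```text
t: 6.05
ee_pos: [466.4, -103.3, 90.0]
orientation: [3.132, -0.002, 1.436]
ft_force: [0.9, 0.5, 0.3]
grip_width: 0.004
finger_force: 0.0
```

```bash
python3 -c "
from h import *
st()
c=camera('top');save(c,'top3.png');grip(c)"
```

```text
t 6.05 tcp [ 466.4 -103.3   90. ] bay [-201.   -59.2] rpy [ 3.132e+00 -2.000e-03  1.436e+00] F [0.9 0.5 0.3] q [-0.25  0.34  0.46  2.15 -0.24  0.69  0.24]
blob 322 [-182.8 -210.1] size [82.9 21.8] corners [[-216.8000030517578, -237.0], [-199.5, -250.1999969482422], [-149.10000610351562, -184.3000030517578], [-166.39999389648438, -171.10000610351562]]
```

Request:
arm_command(steps=[[[-0.042,-0.012,0],[0,0,0],0],[[-0.042,-0.012,0],[0,0,0],0],[[-0.042,-0.012,0],[0,0,0],0],[[-0.042,-0.008,0],[0,0,0],0],[[0,0,0.03],[0,0,0],0],[[0,0,0.03],[0,0,0],0],[[0,0,0.015],[0,0,0],0],[[0,0,0.005],[0,0,0],0],[[0,0.006,0],[0,0,0],0],[[0,0.006,0],[0,0,0],0],[[0,0.006,0],[0,0,0],0],[[0,0.006,0],[0,0,0],0]])

```text
t: 7.3
ee_pos: [422.6, -266.8, 6.6]
orientation: [3.14, 0.0, 1.438]
ft_force: [-0.8, -0.4, -0.1]
grip_width: 0.007
finger_force: 0.4
```

Request:
arm_command(steps=[[[0,0.006,0],[0,0,0],0],[[0,0.006,0],[0,0,0],0],[[0,0.006,0],[0,0,0],0],[[0,0.006,0],[0,0,0],0],[[0,0.006,0],[0,0,0],0],[[0,0,0],[0,0,0],0]])

```text
t: 7.9
ee_pos: [452.3, -270.8, 5.9]
orientation: [3.14, 0.0, 1.438]
ft_force: [-0.2, 1.0, 1.0]
grip_width: 0.005
finger_force: 0.0
```

```bash
python3 -c "
from h import *
st()
c=camera('top');save(c,'top4.png');grip(c)
cv2.imwrite('pics/crop4.png',cv2.convertScaleAbs(cv2.resize(c['pixels'][155:290,255:455,::-1],None,fx=4,fy=4,interpolation=2),alpha=2,beta=-20))"
```

```text
t 7.9 tcp [ 452.3 -270.8    5.9] bay [-193.6 -227.1] rpy [3.14  0.    1.438] F [-0.2  1.   1. ] q [ 0.15  0.56  0.4   2.08 -0.38  0.58  0.69]
```

View pics/crop4.png

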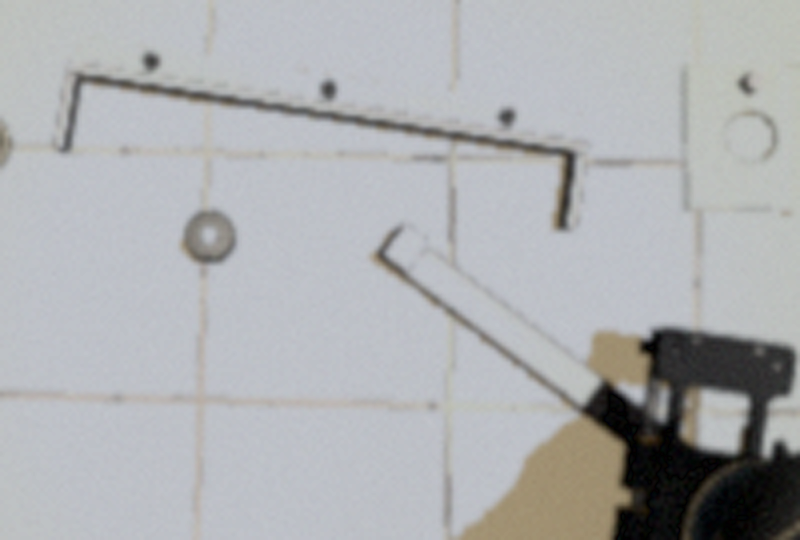

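The grip end is being pushed in (finger near crop (640,430)). The hook is at crop (393,243), with the bar tilted about 0.5 rad relative to the rail. I'll push the grip a little more, then move round behind its end face.

Request:
arm_command(steps=[[[0,0.006,0],[0,0,0],0],[[0,0.006,0],[0,0,0],0],[[0,0.004,0],[0,0,0],0],[[0,0,0],[0,0,0],0],[[0,-0.03,0],[0,0,0],0],[[-0.045,-0.02,0],[0,0,0],0],[[-0.045,0,0],[0,0,0],0],[[-0.03,0,0],[0,0,0],0],[[0,0,0],[0,0,0],0]])

```text
t: 8.85
ee_pos: [400.0, -390.9, 6.8]
orientation: [3.139, 0.005, 1.43]
ft_force: [-0.2, -0.0, -0.6]
grip_width: 0.001
finger_force: 0.0
```

```bash
python3 -c "
from h import *
st()
c=camera('top');save(c,'top5.png');grip(c)
cv2.imwrite('pics/crop5.png',cv2.convertScaleAbs(cv2.resize(c['pixels'][155:305,255:455,::-1],None,fx=4,fy=4,interpolation=2),alpha=2,beta=-20))"
```

```text
t 8.85 tcp [ 400.  -390.9    6.8] bay [-230.1 -353. ] rpy [3.139 0.005 1.43 ] F [-0.2 -0.  -0.6] q [ 0.4   0.59  0.39  2.   -0.37  0.61  0.9 ]
blob 311 [-149.7 -220.1] size [84.6 20.8] corners [[-175.89999389648438, -255.1999969482422], [-156.6999969482422, -263.29998779296875], [-123.5, -185.5], [-142.6999969482422, -177.3000030517578]]
```

View pics/crop5.png

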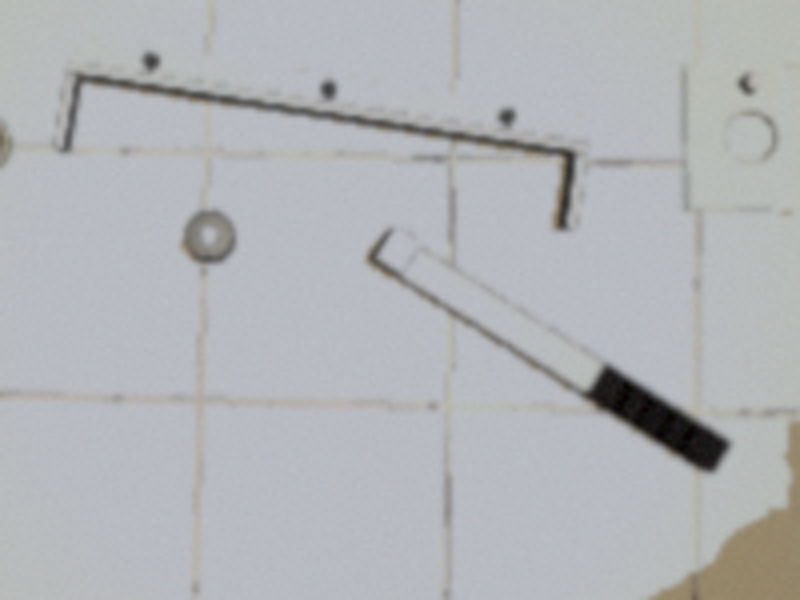

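The bar now lies at about 0.40 rad. The hook is at crop (385,243), pointing into the gap right of the post, and the grip end is at (720,455). I'll align the fingertips with the grip's end face and push along the axis.

Request:
arm_command(steps=[[[0.028,0.0235,0],[0,0,0],0],[[0.028,0.0235,0],[0,0,0],0],[[0,0,0],[0,0,7.7],0],[[0,0,0],[0,0,7.7],0],[[0,0,0],[0,0,7.7],0],[[0,0,0],[0,0,0],0]])

```text
t: 9.5
ee_pos: [455.9, -333.6, 5.5]
orientation: [-3.14, -0.001, 1.037]
ft_force: [0.2, 0.2, -0.1]
grip_width: 0.004
finger_force: 0.0
```

```bash
cat >> h.py <<'E'
def tool(c):
    "offset of tcp from bar axis etc., needs corners by eye"
E
python3 -c "
from h import *
st()
s=sensors.get_state()
b=tob(s['ee_pos']);th=.403;u=np.array([np.sin(th),np.cos(th)]);n=np.array([np.cos(th),-np.sin(th)])
d=b-np.array([-167,-260]);print('along',d@u,'lateral(+tool y)',d@n)"
```

```text
t 9.5 tcp [ 455.9 -333.6    5.5] bay [-182. -289.] rpy [-3.140e+00 -1.000e-03  1.037e+00] F [ 0.2  0.2 -0.1] q [ 0.18  0.62  0.5   1.99 -0.48  0.65  0.46]
along -32.52199421427203 lateral(+tool y) -2.4116910322976985
```

Request:
arm_command(steps=[[[0.007,0.002,0],[0,0,0],0],[[0.007,0,0],[0,0,0],0],[[0.007,0,0],[0,0,0],0],[[0.006,0,0],[0,0,0],0],[[0.006,0,0],[0,0,0],0],[[0.006,0,0],[0,0,0],0],[[0.006,0,0],[0,0,0],0],[[0.006,0,0],[0,0,0],0],[[0.006,0,0],[0,0,0],0],[[0.006,0,0],[0,0,0],0],[[0.006,0,0],[0,0,0],0],[[0,0,0],[0,0,0],0]])

```text
t: 10.7
ee_pos: [493.1, -276.2, 5.8]
orientation: [-3.141, -0.001, 1.035]
ft_force: [-0.1, 0.6, -0.5]
grip_width: 0.004
finger_force: 0.0
```

```bash
python3 -c "
from h import *
st()
c=camera('top');save(c,'top6.png');grip(c)
cv2.imwrite('pics/crop6.png',cv2.convertScaleAbs(cv2.resize(c['pixels'][155:290,255:455,::-1],None,fx=4,fy=4,interpolation=2),alpha=2,beta=-20))"
```

```text
t 10.7 tcp [ 493.1 -276.2    5.8] bay [-152.4 -227.3] rpy [-3.141e+00 -1.000e-03  1.035e+00] F [-0.1  0.6 -0.5] q [ 0.06  0.62  0.51  1.99 -0.49  0.65  0.35]
```

View pics/crop6.png

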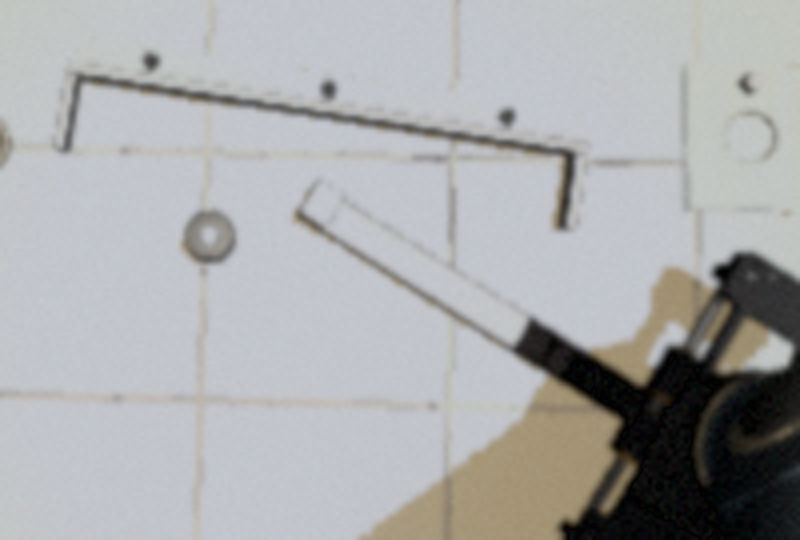

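The push was stable. The bar kept its angle, and the hook (crop (315,200)) is entering behind the post. I'll continue.

Request:
arm_command(steps=[[[0.006,0,0],[0,0,0],0],[[0.006,0,0],[0,0,0],0],[[0.006,0,0],[0,0,0],0],[[0.006,0,0],[0,0,0],0],[[0.006,0,0],[0,0,0],0],[[0.006,0,0],[0,0,0],0],[[0.006,0,0],[0,0,0],0],[[0.006,0,0],[0,0,0],0],[[0.006,0,0],[0,0,0],0],[[0,0,0],[0,0,0],0],[[-0.03,0,0],[0,0,0],0],[[-0.03,0,0],[0,0,0],0]])

```text
t: 11.95
ee_pos: [490.1, -280.9, 5.5]
orientation: [-3.141, -0.002, 1.038]
ft_force: [-0.6, -0.7, 0.2]
grip_width: 0.004
finger_force: 0.0
```

Request:
arm_command(steps=[[[0,-0.05,-0.03],[0,0,-7.7],0],[[0,-0.02,-0.03],[0,0,-7.7],0],[[0,0,0],[0,0,-7.7],0],[[0,0,0],[0,0,0],0]])

```text
t: 12.35
ee_pos: [434.5, -251.9, 62.3]
orientation: [3.14, -0.002, 1.437]
ft_force: [0.7, 0.5, -0.3]
grip_width: 0.003
finger_force: 0.0
```

```bash
python3 -c "
from h import *
st()
c=camera('top');save(c,'top7.png');grip(c)"
```

```text
t 12.35 tcp [ 434.5 -251.9   62.3] bay [-213.7 -210.7] rpy [ 3.140e+00 -2.000e-03  1.437e+00] F [ 0.7  0.5 -0.3] q [ 0.07  0.43  0.47  2.11 -0.32  0.67  0.62]
blob 306 [-108.4 -124.7] size [84.7 20.4] corners [[-134.6999969482422, -159.60000610351562], [-116.0, -167.6999969482422], [-82.5, -89.9000015258789], [-101.19999694824219, -81.80000305175781]]
```

Request:
arm_command(steps=[[[0.033,0.02,0],[0,0,0],0],[[0.033,0.02,0.02],[0,0,0],0],[[0,0,0.025],[0,0,0],0],[[0,0,0.011],[0,0,0],0],[[0,0.006,0],[0,0,0],0],[[0,0.006,0],[0,0,0],0],[[0,0.006,0],[0,0,0],0],[[0,0.006,0],[0,0,0],0],[[0,0.006,0],[0,0,0],0],[[0,0.006,0],[0,0,0],0],[[0,0.006,0],[0,0,0],0],[[0,0.006,0],[0,0,0],0]])

```text
t: 13.6
ee_pos: [530.2, -199.3, 5.5]
orientation: [-3.141, -0.0, 1.437]
ft_force: [-1.0, -0.6, -0.6]
grip_width: 0.004
finger_force: 0.4
```

Request:
arm_command(steps=[[[0,0.004,0],[0,0,0],0],[[0,0.003,0],[0,0,0],0],[[0,0,0],[0,0,0],0],[[0,-0.03,0],[0,0,0],0],[[-0.045,-0.01,0],[0,0,0],0],[[-0.045,0,0],[0,0,0],0],[[-0.045,0,0],[0,0,0],0],[[0,0,0],[0,0,0],0]])

```text
t: 14.4
ee_pos: [477.3, -337.3, 6.8]
orientation: [3.139, 0.007, 1.427]
ft_force: [-0.9, 0.1, -0.9]
grip_width: 0.003
finger_force: 0.0
```

```bash
python3 -c "
from h import *
st()
c=camera('top');save(c,'top8.png');grip(c)"
```

```text
t 14.4 tcp [ 477.3 -337.3    6.8] bay [-160.3 -289.9] rpy [3.139 0.007 1.427] F [-0.9  0.1 -0.9] q [ 0.24  0.62  0.4   1.94 -0.38  0.65  0.74]
blob 298 [ -89.5 -125.9] size [83.6 20.5] corners [[-110.30000305175781, -163.60000610351562], [-90.5999984741211, -169.10000610351562], [-68.19999694824219, -88.5999984741211], [-87.9000015258789, -83.0999984741211]]
```

Request:
arm_command(steps=[[[0.03,0.025,0],[0,0,0],0],[[0.03,0.025,0],[0,0,0],0],[[0.02,-0.002,0],[0,0,7.75],0],[[0,0,0],[0,0,7.75],0],[[0,0,0],[0,0,0],0]])

```text
t: 14.95
ee_pos: [538.3, -252.8, 5.2]
orientation: [-3.141, -0.001, 1.171]
ft_force: [0.4, 0.5, -0.4]
grip_width: 0.003
finger_force: 0.0
```

```bash
python3 -c "
from h import *
st()
s=sensors.get_state()
b=tob(s['ee_pos']);th=.271;u=np.array([np.sin(th),np.cos(th)]);n=np.array([np.cos(th),-np.sin(th)])
d=b-np.array([-100.5,-167]);print('along',d@u,'lateral(+tool y)',d@n)"
```

```text
t 14.95 tcp [ 538.3 -252.8    5.2] bay [-110.6 -198.4] rpy [-3.141e+00 -1.000e-03  1.171e+00] F [ 0.4  0.5 -0.4] q [ 0.02  0.65  0.48  1.92 -0.46  0.68  0.38]
along -32.917451713479245 lateral(+tool y) -1.288875598909618
```

Request:
arm_command(steps=[[[0.006,0.001,0],[0,0,0],0],[[0.006,0,0],[0,0,0],0],[[0.006,0,0],[0,0,0],0],[[0.006,0,0],[0,0,0],0],[[0.006,0,0],[0,0,0],0],[[0.006,0,0],[0,0,0],0],[[0.006,0,0],[0,0,0],0],[[0.006,0,0],[0,0,0],0],[[0.006,0,0],[0,0,0],0],[[0.006,0,0],[0,0,0],0],[[0.006,0,0],[0,0,0],0],[[0,0,0],[0,0,0],0]])

```text
t: 16.15
ee_pos: [565.1, -193.8, 5.5]
orientation: [-3.141, -0.001, 1.168]
ft_force: [0.3, 0.2, 1.1]
grip_width: 0.004
finger_force: 0.0
```

Request:
arm_command(steps=[[[-0.03,0,0],[0,0,0],0],[[-0.03,-0.03,0],[0,0,-7.75],0],[[0,-0.045,-0.03],[0,0,-7.75],0],[[0,-0.03,-0.03],[0,0,0],0],[[0,0,0],[0,0,0],0]])

```text
t: 16.65
ee_pos: [440.8, -223.6, 65.7]
orientation: [3.14, -0.002, 1.434]
ft_force: [1.3, -0.8, 0.0]
grip_width: 0.001
finger_force: 0.0
```

```bash
python3 -c "
from h import *
st()
c=camera('top');save(c,'top9.png');grip(c)
cv2.imwrite('pics/crop9.png',cv2.convertScaleAbs(cv2.resize(c['pixels'][155:290,255:455,::-1],None,fx=4,fy=4,interpolation=2),alpha=2,beta=-20))"
```

```text
t 16.65 tcp [ 440.8 -223.6   65.7] bay [-211.  -181.9] rpy [ 3.140e+00 -2.000e-03  1.434e+00] F [ 1.3 -0.8  0. ] q [ 0.    0.42  0.48  2.12 -0.31  0.67  0.56]
blob 300 [-76.4 -80.5] size [83.7 20.5] corners [[-97.5, -117.69999694824219], [-77.80000305175781, -123.30000305175781], [-54.79999923706055, -42.79999923706055], [-74.5, -37.20000076293945]]
```

View pics/crop9.png

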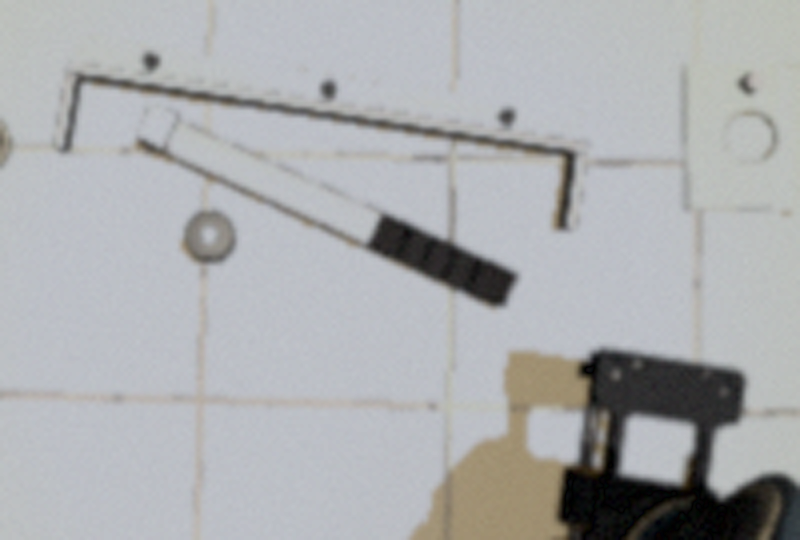

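The hook is now behind the post (crop (155,128)), and the grip end is at (505,290), inside the line of the right end rail. Next I'll swing the grip end in.

Request:
arm_command(steps=[[[0.041,0.038,0],[0,0,0],0],[[0.041,0.038,0.01],[0,0,0],0],[[0,0,0.03],[0,0,0],0],[[0,0,0.015],[0,0,0],0],[[0,0,0.004],[0,0,0],0],[[0,0.006,0],[0,0,0],0],[[0,0.006,0],[0,0,0],0],[[0,0.006,0],[0,0,0],0],[[0,0.006,0],[0,0,0],0],[[0,0.006,0],[0,0,0],0],[[0,0.006,0],[0,0,0],0],[[0,0.006,0],[0,0,0],0]])

```text
t: 17.9
ee_pos: [561.6, -166.4, 5.5]
orientation: [-3.141, -0.0, 1.437]
ft_force: [-1.4, 0.7, 0.4]
grip_width: 0.008
finger_force: 0.5
```

Request:
arm_command(steps=[[[0,0.006,0],[0,0,0],0],[[0,0.006,0],[0,0,0],0],[[0,0.006,0],[0,0,0],0],[[0,0.006,0],[0,0,0],0],[[0,0.006,0],[0,0,0],0],[[0,0.004,0],[0,0,0],0],[[0,0,0],[0,0,0],0],[[0,-0.03,0],[0,0,0],0],[[0,-0.04,0],[0,0,0],0],[[0,-0.04,-0.04],[0,0,0],0],[[0,-0.02,-0.04],[0,0,0],0],[[0,0,0],[0,0,0],0]])

```text
t: 19.1
ee_pos: [470.9, -154.7, 84.7]
orientation: [3.135, -0.001, 1.435]
ft_force: [0.8, 0.7, 0.4]
grip_width: 0.009
finger_force: 0.0
```

```bash
python3 -c "
from h import *
st()
c=camera('top');save(c,'top10.png');grip(c)"
```

```text
t 19.1 tcp [ 470.9 -154.7   84.7] bay [-190.  -109.7] rpy [ 3.135e+00 -1.000e-03  1.435e+00] F [0.8 0.7 0.4] q [-0.17  0.38  0.5   2.11 -0.29  0.7   0.38]
blob 302 [-42.6 -78.6] size [84.1 20.5] corners [[-53.599998474121094, -120.5], [-33.099998474121094, -120.9000015258789], [-31.200000762939453, -36.79999923706055], [-51.70000076293945, -36.400001525878906]]
```

Request:
arm_command(steps=[[[0.045,0,0],[0,0,0],0],[[0.045,0,0],[0,0,0],0],[[0.045,0.02,0],[0,0,0],0],[[0.04,0.03,0],[0,0,0],0],[[0.04,0.03,0],[0,0,0],0],[[0,0,0.03],[0,0,0],0],[[0,0,0.03],[0,0,0],0],[[0,0,0.014],[0,0,0],0],[[0,0,0.004],[0,0,0],0],[[0,0,0],[0,0,0],0]])

```text
t: 20.15
ee_pos: [579.1, 47.9, 2.6]
orientation: [-3.141, 0.0, 1.436]
ft_force: [-0.3, -0.3, 1.2]
grip_width: 0.006
finger_force: 0.0
```

```bash
python3 -c "
from h import *
st()
c=camera('top');save(c,'top11.png');grip(c)"
```

```text
t 20.15 tcp [579.1  47.9   2.6] bay [-108.5  105.2] rpy [-3.141  0.     1.436] F [-0.3 -0.3  1.2] q [-0.45  0.62  0.39  1.95 -0.38  0.64  0.05]
blob 298 [-42.6 -78.5] size [83.7 20.1] corners [[-53.599998474121094, -120.0999984741211], [-33.5, -120.5], [-31.700000762939453, -36.79999923706055], [-51.70000076293945, -36.400001525878906]]
```

Request:
arm_command(steps=[[[0,0.006,-0.004],[0,0,0],0],[[0,0.006,0],[0,0,0],0],[[0,0.006,0],[0,0,0],0],[[0,0.006,0],[0,0,0],0],[[0,0.006,0],[0,0,0],0],[[0,0.006,0],[0,0,0],0],[[0,0.006,0],[0,0,0],0],[[0,0.006,0],[0,0,0],0],[[0,0.005,0],[0,0,0],0],[[0,0.005,0],[0,0,0],0],[[0,0.004,0],[0,0,0],0],[[0,0,0],[0,0,0],0]])

```text
t: 21.4
ee_pos: [641.1, 40.1, 6.8]
orientation: [3.141, 0.0, 1.437]
ft_force: [-0.7, -0.1, -0.5]
grip_width: 0.006
finger_force: 0.2
```

```bash
python3 -c "
from h import *
st()
c=camera('top');save(c,'top12.png');grip(c)"
```

```text
t 21.4 tcp [641.1  40.1   6.8] bay [-46.  105.2] rpy [3.141 0.    1.437] F [-0.7 -0.1 -0.5] q [-0.41  0.69  0.4   1.8  -0.38  0.73  0.06]
blob 321 [-43.2 -78.2] size [84.8 21.5] corners [[-57.70000076293945, -119.5], [-36.400001525878906, -121.5], [-28.5, -37.099998474121094], [-49.900001525878906, -35.099998474121094]]
```

Request:
arm_command(steps=[[[0,-0.03,0],[0,0,0],0],[[0,-0.04,-0.03],[0,0,0],0],[[0,0,-0.04],[0,0,0],0],[[-0.04,0,0],[0,0,0],0],[[-0.04,0,0],[0,0,0],0],[[-0.04,0,0],[0,0,0],0],[[-0.027,0,0],[0,0,0],0],[[0,0,0.035],[0,0,0],0],[[0,0,0.025],[0,0,0],0],[[0,0,0.008],[0,0,0],0],[[0,0.015,0],[0,0,0],0],[[0,0.015,0],[0,0,0],0]])

```text
t: 22.65
ee_pos: [581.7, -100.2, 9.2]
orientation: [3.141, 0.0, 1.437]
ft_force: [0.4, 0.5, 0.3]
grip_width: 0.007
finger_force: 0.0
```

Request:
arm_command(steps=[[[0,0.006,0],[0,0,0],0],[[0,0.006,0],[0,0,0],0],[[0,0.006,0],[0,0,0],0],[[0,0.006,0],[0,0,0],0],[[0,0.005,0],[0,0,0],0],[[0,0.005,0],[0,0,0],0],[[0,0.004,0],[0,0,0],0],[[0,0.004,0],[0,0,0],0],[[0,0,0],[0,0,0],0]])

```text
t: 23.55
ee_pos: [623.8, -106.0, 8.8]
orientation: [3.14, 0.0, 1.437]
ft_force: [-0.6, 0.0, 0.3]
grip_width: 0.004
finger_force: 0.0
```

```bash
python3 -c "
from h import *
st()
c=camera('top');save(c,'top13.png');grip(c)
c=camera('side');save(c,'side13.png')"
```

```text
t 23.55 tcp [ 623.8 -106.     8.8] bay [-44.6 -41.8] rpy [3.14  0.    1.437] F [-0.6  0.   0.3] q [-0.19  0.68  0.41  1.82 -0.39  0.72  0.3 ]
```

Request:
arm_command(steps=[[[0,0.002,0],[0,0,0],0],[[0,0.002,0],[0,0,0],0],[[0,0.002,0],[0,0,0],0],[[0,0.001,0],[0,0,0],0],[[0,0,0],[0,0,0],0]])

```text
t: 24.15
ee_pos: [630.0, -106.8, 8.8]
orientation: [3.141, 0.0, 1.437]
ft_force: [-1.9, -0.2, 0.6]
grip_width: 0.005
finger_force: 0.7
```

Request:
arm_command(steps=[[[0,0.001,0],[0,0,0],0],[[0,0.001,0],[0,0,0],0],[[0,0.001,0],[0,0,0],0],[[0,0,0],[0,0,0],0]])

```text
t: 24.55
ee_pos: [633.1, -107.2, 8.8]
orientation: [3.141, 0.0, 1.437]
ft_force: [-0.7, -0.1, -0.4]
grip_width: 0.006
finger_force: 0.5
```

Request:
arm_command(steps=[[[0,0.001,0],[0,0,0],0],[[0,0.001,0],[0,0,0],0],[[0,0,0],[0,0,0],0]])

```text
t: 24.85
ee_pos: [634.0, -107.3, 8.8]
orientation: [-3.14, -0.0, 1.437]
ft_force: [-3.6, 0.1, 1.7]
grip_width: 0.002
finger_force: 2.1
```

Request:
arm_command(steps=[[[0,0.001,0],[0,0,0],0],[[0,0.001,0],[0,0,0],0],[[0,0,0],[0,0,0],0]])

```text
t: 25.15
ee_pos: [636.7, -107.1, 8.8]
orientation: [-3.141, -0.001, 1.437]
ft_force: [-4.7, 1.7, 1.7]
grip_width: 0.003
finger_force: 2.2
```

Request:
arm_command(steps=[[[0,0.001,0],[0,0,0],0],[[0,0.001,0],[0,0,0],0],[[0,0,0],[0,0,0],0]])

```text
t: 25.45
ee_pos: [636.7, -107.1, 8.7]
orientation: [-3.137, -0.001, 1.437]
ft_force: [-8.0, 3.1, 6.5]
grip_width: 0.004
finger_force: 4.4
```

Request:
arm_command(steps=[[[0,0.001,0],[0,0,0],0],[[0,0.001,0],[0,0,0],0],[[0,0,0],[0,0,0],0]])

```text
t: 25.75
ee_pos: [636.7, -107.1, 8.7]
orientation: [-3.132, -0.002, 1.437]
ft_force: [-12.1, 3.9, 10.9]
grip_width: 0.001
finger_force: 6.7
```

Pushing now meets a firm stop. I'll back off clear and look.

Request:
arm_command(steps=[[[0,-0.01,0],[0,0,0],0],[[0,-0.03,0],[0,0,0],0],[[0,-0.04,0],[0,0,0],0],[[0,-0.04,-0.04],[0,0,0],0],[[0,-0.04,-0.05],[0,0,0],0],[[0,-0.02,-0.05],[0,0,0],0],[[0,0,-0.04],[0,0,0],0],[[0,0,0],[0,0,0],0]])

```text
t: 26.55
ee_pos: [482.1, -87.4, 175.5]
orientation: [3.125, -0.003, 1.436]
ft_force: [0.7, -0.4, 0.5]
grip_width: 0.005
finger_force: 0.0
```

```bash
python3 -c "
from h import *
st()
c=camera('top');grip(c)
a=cv2.convertScaleAbs(cv2.resize(c['pixels'][155:255,230:430,::-1],None,fx=4,fy=4,interpolation=2),alpha=2,beta=-20)
d=camera('side');b=cv2.resize(d['pixels'][160:285,270:470,::-1],(320,200))
b=cv2.copyMakeBorder(b,0,0,0,480,0)
cv2.imwrite('pics/fin.png',np.vstack([a,b]))"
```

```text
t 26.55 tcp [482.1 -87.4 175.5] bay [-187.4  -41.4] rpy [ 3.125e+00 -3.000e-03  1.436e+00] F [ 0.7 -0.4  0.5] q [-0.39  0.23  0.57  2.05 -0.16  0.89  0.13]
blob 325 [-11.7 -77. ] size [85.7 21.9] corners [[-22.799999237060547, -119.5], [-0.8999999761581421, -119.5], [-0.699999988079071, -33.900001525878906], [-22.600000381469727, -33.79999923706055]]
```

View pics/fin.png

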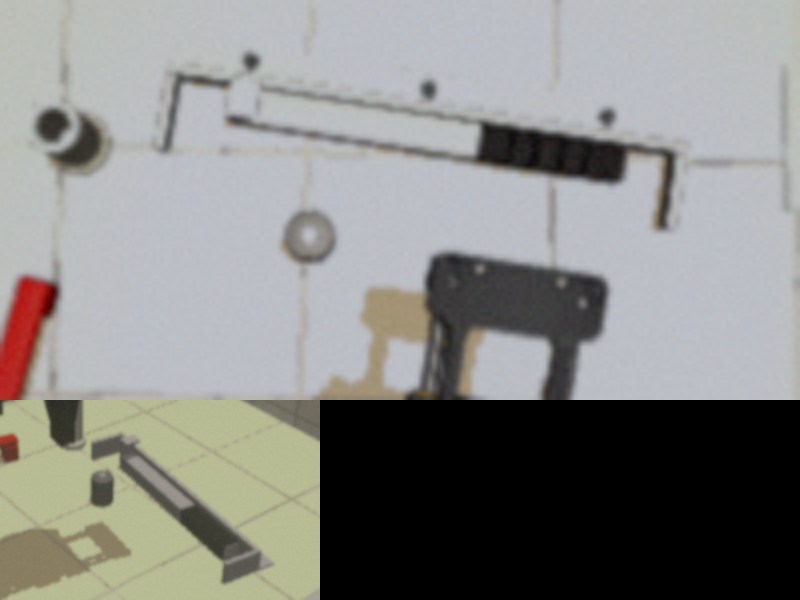

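The puller lies flush along the back rail, between both end rails: the hook is at crop (245,100), the grip end at (625,165), and the angle is about 0. The post, sleeve and handle are where they were, and the arm is clear.

```bash
python3 -c "
from h import *
print(order.hand_in())"
```

```text
the job is handed in; nothing more can be done
None
```

The puller is parked flat and flush along the back rail inside the bay with its hook end in behind the post, nothing else was seen to move, the arm is clear, and the job was handed in at about 27 s.

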